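# Hang the dipper on the tub's lip

## Robot

A 7-joint arm with a two-finger parallel gripper is mounted at the origin on the work surface. World frame = base frame: x ahead of the robot, y to its left, z up, the work surface at z = 0. Lengths are in mm, angles in degrees, forces in N, time in s.
With the tool pointing down it reaches from about 400 to 850 mm from the base axis. Payload 10.4 kg.
Tool frame: the origin (TCP) lies on the centre line of the jaws, within the pads' length; the fingertips stand 17 mm ahead of it and the grasp point (between the pads) lies 2 mm behind it; z points along the fingers, y is the direction in which the jaws open and shut (so a half turn about z gives the same grasp; the last joint's range is limited). The gripper opens to 87 mm and grips with 3 to 60 N. Pads are 19 mm wide; open, the fingers measure 117 mm over their backs; the gripper's body (75 mm by 190 mm) begins 51 mm behind the grasp point.
Start: joints at [66.715, 19.034, -3.707, 83.658, 1.238, 77.344, -5.071], TCP at [234.051, -579.543, 239.576] pointing down, gripper open.
Joint ranges: [-148.97, 148.97], [-28.65, 121.19], [-84.17, 76.75], [9.2, 138.47], [-72.65, 252.65], [3.7, 117.97], [-149.18, 149.18]. Speed limits (degrees/s): [127.2, 127.2, 159.86, 159.86, 180, 180, 180].

## Interface

Orientations are given as [roll, pitch, yaw] about the fixed x, y, z axes, in that order (R = Rz(yaw) Ry(pitch) Rx(roll)).
In Python, from rig import monitor, vision, r gives the robot as it stands.
- The arm moves only by the shell command python3 -m handwheel 'ROWS' [OPENING]. ROWS is text: rows parted by semicolons, each of 6 numbers parted by spaces: the shift along the tool's x, y, z normalised to -1 to 1, where 1 is 30 cm, then the turn, a rotation vector about the tool's x, y, z normalised to -1 to 1, where 1 is 1.5 rad. In form: tx ty tz ax ay az; .... A call has 1 to 12 rows; each row is the pose to reach, as a shift and turn from the pose commanded when the call began, along the tool's axes at that moment; what a row does not reach only later rows make up. A row lasts 1/10 s, in which the tool goes at most 50 mm and 8.59 degrees, less where a joint would pass 70% of its speed; a pose out of reach is approached as far as the arm can. A call with a number of a shift or a turn outside -1 to 1 is refused whole. A call with a gripper value outside its range is refused whole. OPENING is the opening, from 0 (shut) to 1 (fully open), set as the call begins (- or left out, the last holds). The fingers move at their own pace and stop on an object; the grip force is fixed at half the most. Time passes only in rows, so rows that repeat a pose let the fingers close. It gives the time, the measured TCP pose, the force and the opening at its end, in the units of the state.
- monitor.read_state(): the state, without advancing time (a new reading comes with each control period).
- vision.grab_frame(name): name is "scene" or "top" or "wrist"; returns the picture (400x640x3 uint8, blue, green, red); there is no depth.
- vision.calibration(name): a dict with "fx", "fy", "cx", "cy" (pixels), "rvec" (rotation vector, rad) and "tvec" (3), from world to camera coordinates, as OpenCV has them; the wrist camera has in their place "T_tool_cam" (4x4, takes a point from camera to tool coordinates, whose origin is the TCP and whose axes are the flange's). Camera axes: x right, y down, z forward; pixel columns grow to the right and rows downward; lengths in mm; the calibration is good to about 2 mm. A picture is of the moment at which its call begins: read the wrist's pose just before it. calibration takes no time and is no camera call.
- r.sign_off(): hands the job in, once; it reports no verdict.
The state is a dict: "time_s": time; "joint_positions": joint angles; "qvel": joint speeds; "joint_torque": joint torques, N m; "tool_pos": TCP position; "tool_rot": TCP orientation; "wrist_force": force on the tool from outside, world axes, zero at the start; "moment": the same for the moment, N m; "opening": opening from 0.0 (shut) to 1.0 (fully open).
Only numpy, scipy, OpenCV 4.12 (cv2) and the standard library are available. Lean on these libraries where they do the work, as an engineer would, in place of code of your own. Each camera call takes 0.05 s, during which the arm holds its last target.

## Task

Pick up the aluminium dipper by its wooden grip and hang its hook over the far lip of the blue tub, around the middle of the lip and well clear of the yellow stop, keeping it upright and lowering it until the hook bears on the lip. Then slide it along the lip until it touches the yellow stop and leave it hanging there, upright, cup outside the tub. Feel your way, for the tub has play on its stand and its enamel chips if it is knocked or pressed hard (over 15 N); leave the other things where they are.

Things in the scene. Friction and masses are not known exactly. Their poses are not given: they have to be found in the camera images.
- dipper: Loose aluminium dipper, 130 to 240 g, standing upright. Origin: centre of the underside of its round cup (60 wide, 45 high, mm); z up, -x towards its hook. A flat strip (x -35 to -30, 24 wide in y) rises to z 96 along the cup's -x side; its top bends to -x into a hook with a prong (x -47.5 to -42.5) hanging from z 90 to 68. Wooden grip on top: x -47 to -31, 30 wide in y, z 96 to 152.
- dipper_hook (a point): Middle of the hook's slot at its closed upper end, the face that rests on the lip: dipper frame (-38.75, 0, 90) mm. The slot is 7.5 mm wide: the strip's face lies 3.75 mm to +x of this point, the prong as far to -x; the prong's tip is 22 mm below it.
- dipper_grip (a point): Middle of the wooden grip, 16 mm thick along the dipper's x, 30 mm wide along its y: dipper frame (-38.75, 0, 130) mm. Held across its thickness (fingers closing along x) it cannot swing towards or away from the tub; held across its width it pivots between the pads at some 7 N.
- stand: Fixed dark steel stand, 210 (x) by 250 (y) mm, origin centre of its underside, x away from the robot give or take its yaw. On it, square to it, a blue tub, 130 (x) by 200 (y) mm, walls 4 mm, open on top. The tub is held firm, but its place is not reported: up to 20 mm nearer or farther along the stand's x (none along y), lip top 125 to 133 mm above the table.
- lip (a point): Nominal middle of the far (+x) lip, at mid wall and on top: stand frame (63, 0, 129) mm, axes as the stand's. It belongs to the stand, not the tub: the true lip is up to 20 mm off along x and 4 mm up or down. Hung rightly, the dipper's axes are parallel to these, its strip against the outer (+x) face of the wall and its cup outside.
- stop (a point): Nominal near face of the yellow stop, a block on top of the far lip, 10 mm high, from y 66 to 80 mm in the stand's frame; this point is at (63, 66, 129) mm and belongs to the stand, so it too is up to 20 mm off in x, 4 mm in z, but true in y. The 24 mm wide hook touches the stop with its middle at y = 54 mm.
- egg_cup: Bystander: green egg cup, 48 mm wide, 60 high, loose; origin centre of underside.
- funnel: Bystander: small aluminium funnel standing mouth down, 76 mm wide, 75 high, loose; origin centre of underside.
- pole_tip_a: Bystander: grey plastic ski pole tip with its basket, 56 mm wide, 55 high, loose, on the worktop; origin centre of underside.
- pole_tip_b: Bystander: the other ski pole tip, same size, on the pine shelf at the back (shelf 90 mm high).
- kettle_lid: Bystander: red enamel kettle lid, 132 mm wide, 40 high, on the pine shelf.
- boot_stretcher: Bystander: wooden boot stretcher with a knob, 50 by 230 by 40 mm, on the pine shelf.
There are look-alikes about, which are no part of the job. What is shaped like the dipper but pink or red is not meant.

How it is judged:
By the outcome, as a careful person would: the job done as asked, in the order asked, and still so for the second after the job is handed in, with the robot touching nothing.
It also fails if it takes over 58 s, if anything falls off the work surface, if the arm or the gripper's body presses on something with over 40 N, if the wrist force passes 120 N, or if a joint passes its speed limit or range.

## Working session

There is one attempt and no reset: what is moved stays moved. The work goes in short steps, Python scripts to look and compute and a shell command to move; the robot and the scene stay as the last step left them, time stands still between calls to the robot, and variables do not carry over. Pictures are saved under pics/ and viewed, and the job is handed in when it is done.

```bash
ls; mkdir -p pics; python3 - <<'E'
from rig import monitor, vision, r
import cv2
s=monitor.read_state(); print({k:s[k] for k in ("time_s","tool_pos","tool_rot","wrist_force","opening")})
for n in ("scene","top"):
    cv2.imwrite(f"pics/{n}0.png",vision.grab_frame(n))
    print(n,vision.calibration(n))
print(vision.calibration("wrist"))
E
```

```text
pics
{'time_s': 0.0, 'tool_pos': array([ 233.88907328, -579.21310955,  238.77727693]), 'tool_rot': array([-1.79922838e+02,  4.51520557e-03,  2.19927973e+01]), 'wrist_force': array([-0.10852011, -0.39464333,  0.18960012]), 'opening': 0.9994440245666747}
scene {'fx': 473.6372395868673, 'fy': 473.6372395868673, 'cx': 318.8217070603934, 'cy': 200.20296228756763, 'rvec': array([ 1.08506119,  2.26995475, -1.16517867]), 'tvec': array([ 402.93437854, -147.82342104, 1914.47719496])}
top {'fx': 433.3171026315647, 'fy': 433.3171026315647, 'cx': 326.70535228112715, 'cy': 196.3680971852286, 'rvec': array([ 2.13768663, -2.19627994,  0.07617014]), 'tvec': array([  -4.46858174,  570.80439153, 1123.84408843])}
{'fx': 334.456963115671, 'fy': 334.456963115671, 'cx': 316.99537320899515, 'cy': 198.11397647369162, 'T_tool_cam': array([[-8.42179174e-04, -9.52922984e-01, -3.03211276e-01,
         8.41361287e+01],
       [ 9.99999604e-01, -8.89881266e-04,  1.91598122e-05,
         1.71411512e+00],
       [-2.88079860e-04, -3.03211140e-01,  9.52923356e-01,
        -1.45806207e+02],
       [ 0.00000000e+00,  0.00000000e+00,  0.00000000e+00,
         1.00000000e+00]])}
```

View pics/scene0.png

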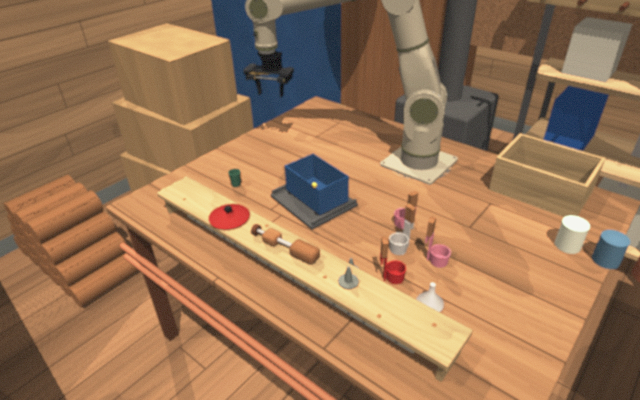

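View pics/top0.png

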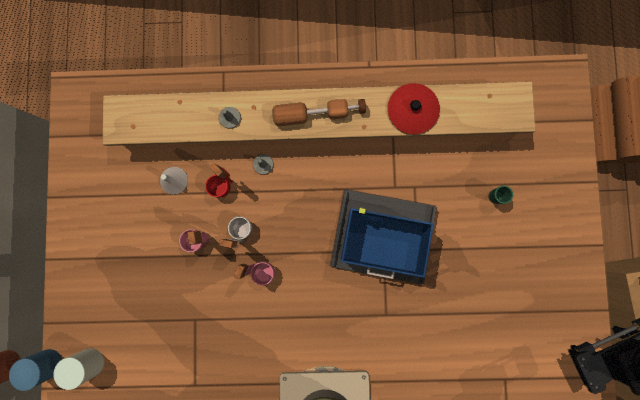

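```bash
python3 - <<'E'
import cv2,numpy as np
t=cv2.imread("pics/top0.png"); s=cv2.imread("pics/scene0.png")
a=cv2.resize(t[165:295,165:295],(520,520),interpolation=cv2.INTER_CUBIC)
b=cv2.resize(s[185:295,360:470],(440,440),interpolation=cv2.INTER_CUBIC)
cv2.imwrite("pics/c1.png",a);cv2.imwrite("pics/c2.png",b)
c=cv2.resize(t[180:295,320:450],(780,690),interpolation=cv2.INTER_CUBIC)[:600]
cv2.imwrite("pics/c3.png",c)
E
```

```text
(no output)
```

View pics/c1.png

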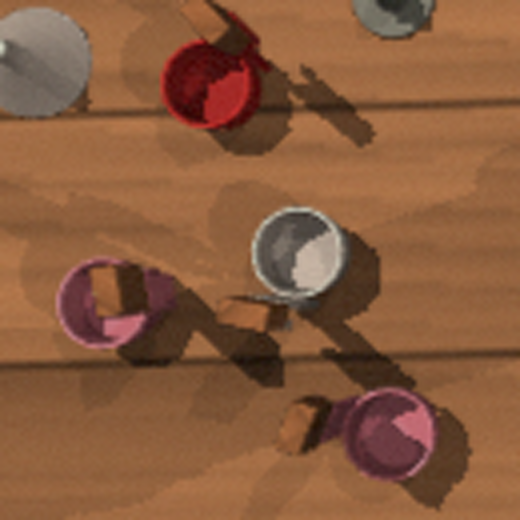

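View pics/c2.png

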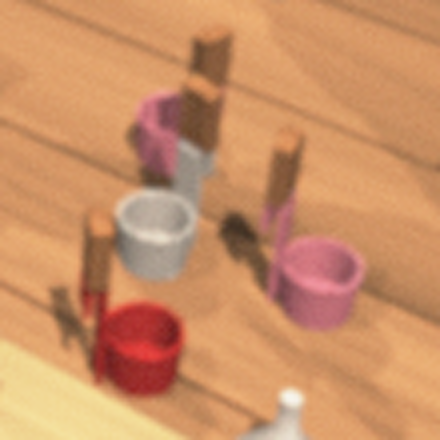

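View pics/c3.png

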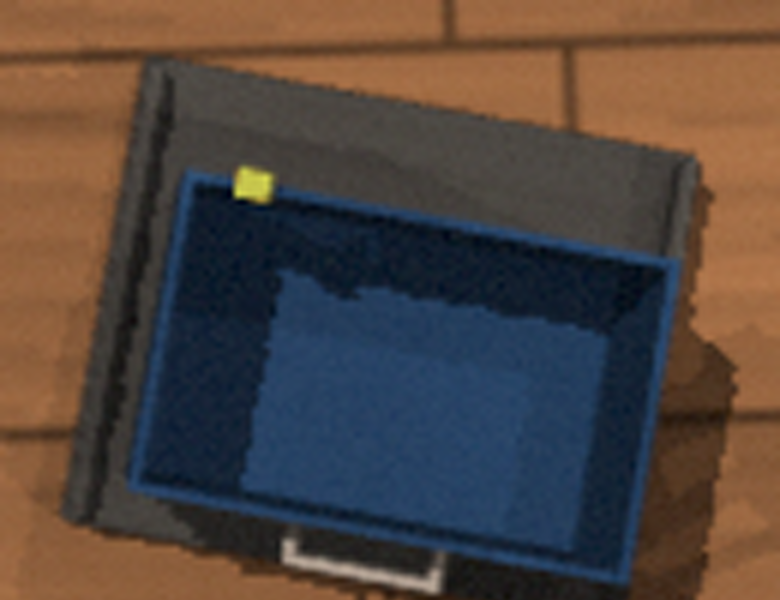

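```bash
cat > h.py <<'E'
import numpy as np,cv2
from rig import monitor, vision, r
def ray(cam,u,v,z):
    c=vision.calibration(cam);R=cv2.Rodrigues(np.array(c["rvec"]))[0];t=np.array(c["tvec"])
    o=-R.T@t;d=R.T@np.array([(u-c["cx"])/c["fx"],(v-c["cy"])/c["fy"],1]);return o+d*(z-o[2])/d[2]
def proj(cam,p):
    c=vision.calibration(cam);K=np.array([[c["fx"],0,c["cx"]],[0,c["fy"],c["cy"]],[0,0,1]])
    return cv2.projectPoints(np.array(p,float).reshape(-1,1,3),np.array(c["rvec"]),np.array(c["tvec"]),K,None)[0].reshape(-1,2)
def T_tool(s):
    from scipy.spatial.transform import Rotation as Ro
    T=np.eye(4);T[:3,:3]=Ro.from_euler('xyz',s["tool_rot"],degrees=True).as_matrix();T[:3,3]=s["tool_pos"];return T
def st():
    s=monitor.read_state();print({k:np.round(s[k],2).tolist() for k in ("time_s","tool_pos","tool_rot","wrist_force","moment","opening")});return s
E
python3 - <<'E'
from h import *
c=ray("top",239.5,228.25,45);print("cup",c)
for n,p in dict(tl=(237.9,0)).items(): pass
# grip crop polygon: top face corners guess
t=cv2.imread("pics/top0.png");hsv=cv2.cvtColor(t,cv2.COLOR_BGR2HSV)
b=cv2.resize(t[225:255,210:245],(700,600),interpolation=cv2.INTER_NEAREST);cv2.imwrite("pics/c4.png",b)
z=129
for q in((351.2,208.7),(433.7,223.3),(342,261.2),(424.5,277)): print(ray("top",*q,z))
print("stop",ray("top",320+253/6,180+183/6,139))
s=cv2.imread("pics/scene0.png")
cv2.imwrite("pics/c5.png",cv2.resize(s[145:230,260:370],(770,595),interpolation=cv2.INTER_CUBIC))
cv2.imwrite("pics/c6.png",cv2.resize(s[190:265,385:445],(480,600),interpolation=cv2.INTER_CUBIC))
for P in ((c[0],c[1],45),): print(proj("scene",P),ray("scene",*proj("scene",P)[0],45))
E
```

```text
cup [491.86973633 208.5652358   45.        ]
[529.8404015  -79.75563951 129.        ]
[ 489.58626658 -275.30223997  129.        ]
[405.47402969 -54.01064282 129.        ]
[ 363.65151178 -247.6197916   129.        ]
stop [ 524.25431852 -105.27599012  139.        ]
[[398.82213618 239.19032796]] [491.86973633 208.5652358   45.        ]
```

```bash
sleep 0
```

```text
(no output)
```

View pics/c4.png

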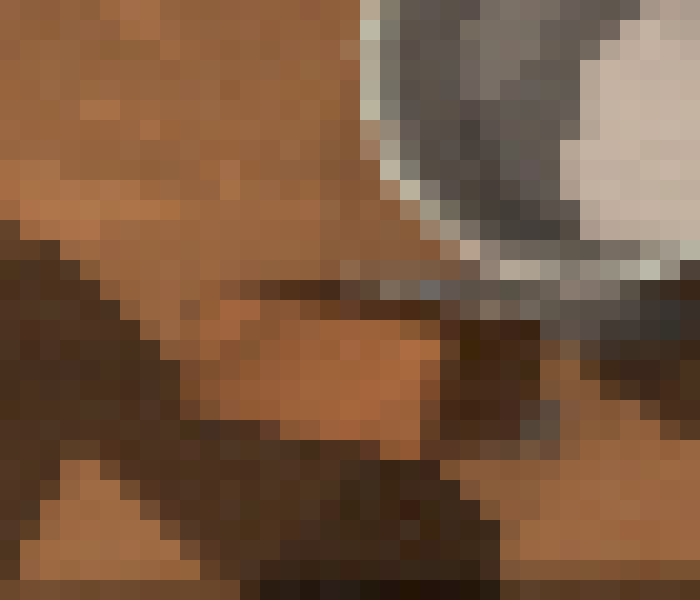

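View pics/c5.png

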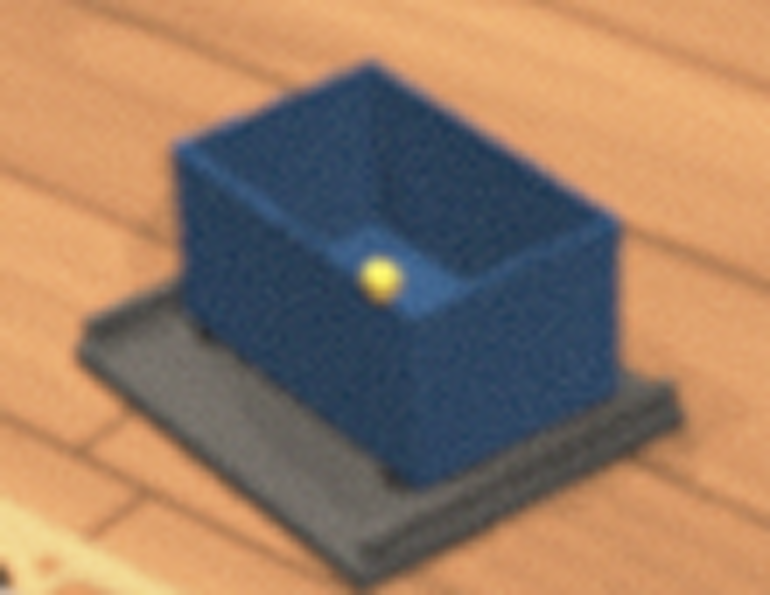

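View pics/c6.png

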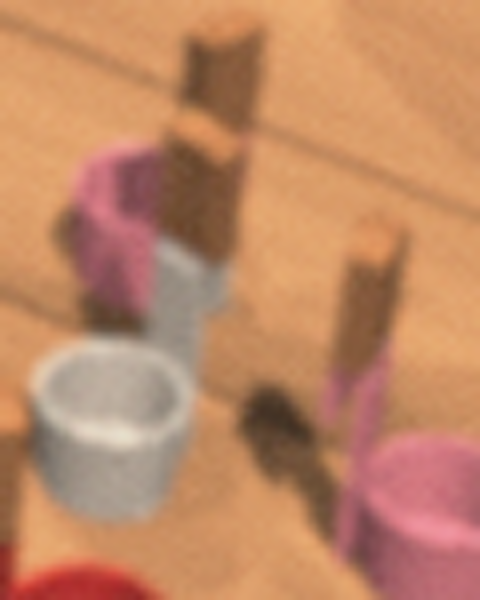

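```bash
python3 - <<'E'
from h import *
g=ray("top",225.9,244,152);print("grip top",g)
for q in ((215,300),(440,345),(425,455),(185,415)): print(ray("top",210+q[0]/20,225+q[1]/20,152))
gs=ray("scene",385+205/8,190+135/8,152);print("scene grip",gs)
print("cup scene",ray("scene",385+112/8,190+388/8,45), "top",ray("top",239.5,228.25,45))
for n,q in dict(p1=(118,288),p2=(302,425)).items(): print(n,ray("top",165+q[0]/4,165+q[1]/4,152))
print("p1 scene",ray("scene",385+225/8,190+27/8,152),"p2?",ray("scene",385+378/8,190+235/8,152))
# tub
P=lambda x,y:ray("scene",260+x/7,145+y/7,129)
for q in((412,318),(182,150),(372,65),(615,222)): print(P(*q))
print("stop",ray("scene",260+381/7,145+270/7,136))
E
```

```text
grip top [453.62648405 217.27356678 152.        ]
[463.28041631 229.36957494 152.        ]
[457.33892201 202.87660701 152.        ]
[444.56284699 204.72838125 152.        ]
[449.94793149 232.96445736 152.        ]
scene grip [453.28119315 216.5648152  152.        ]
cup scene [488.72791264 207.26236578  45.        ] top [491.86973633 208.5652358   45.        ]
p1 [471.91414563 291.38155132 152.        ]
p2 [389.56922833 183.43287311 152.        ]
p1 scene [387.50130583 186.52211744 152.        ] p2? [467.22698918 297.20515759 152.        ]
[531.62700991 -79.66264323 129.        ]
[ 488.87108359 -265.98059888  129.        ]
[ 366.30639529 -243.46967615  129.        ]
[408.32330499 -53.16803061 129.        ]
stop [ 517.65703256 -110.0943796   136.        ]
```

```bash
cat >> h.py <<'E'
from scipy.spatial.transform import Rotation as Ro
def go(x,y,z,yaw,ref=None):
    s=monitor.read_state();T=T_tool(s)
    if ref is not None:
        T[:3,3]=ref[:3];T[:3,:3]=Ro.from_euler('xyz',[180,0,ref[3]],degrees=True).as_matrix()
    d=T[:3,:3].T@(np.array([x,y,z])-T[:3,3])/300
    w=Ro.from_matrix(T[:3,:3].T@Ro.from_euler('xyz',[180,0,yaw],degrees=True).as_matrix()).as_rotvec()/1.5
    n=max(np.linalg.norm(d)*300/50,np.degrees(np.linalg.norm(w)*1.5)/8.59)
    print("row",np.round(d,4),np.round(w,4),"rows>=%.1f"%n)
E
python3 -c "
from h import *
go(370,-390,290,50,(234.05,-579.54,239.6,22))
go(500,-215,300,77.5,(370,-390,290,50))"
```

```text
row [ 0.6568 -0.416  -0.168 ] [ 0.      0.     -0.3258] rows>=4.8
row [ 0.7254 -0.043  -0.0333] [-0.    0.   -0.32] rows>=4.4
```

```bash
python3 -m handwheel '0.657 -0.416 -0.168 0 0 -0.326; 0.657 -0.416 -0.168 0 0 -0.326; 0.657 -0.416 -0.168 0 0 -0.326; 0.657 -0.416 -0.168 0 0 -0.326; 0.657 -0.416 -0.168 0 0 -0.326; 0.657 -0.416 -0.168 0 0 -0.326'; python3 -c "
from h import *
go(500,-215,300,77.5)"
```

```text
time_s: 0.7
tool_pos: [374.4, -385.2, 291.4]
tool_rot: [179.9, -0.1, 50.5]
wrist_force: [0.2, -0.8, -0.8]
opening: 0.997
row [ 0.7041 -0.0375 -0.0277] [ 0.0016 -0.0007 -0.3141] rows>=4.2
```

```bash
python3 -m handwheel '0.725 -0.043 -0.033 0 0 -0.32; 0.725 -0.043 -0.033 0 0 -0.32; 0.725 -0.043 -0.033 0 0 -0.32; 0.725 -0.043 -0.033 0 0 -0.32; 0.725 -0.043 -0.033 0 0 -0.32; 0.725 -0.043 -0.033 0 0 -0.32; 0.725 -0.043 -0.033 0 0 -0.32; 0.725 -0.043 -0.033 0 0 -0.32'; python3 -c "
from h import *
s=st();im=vision.grab_frame('wrist');cv2.imwrite('pics/w1.png',im);np.save('w1T.npy',T_tool(s))"
```

```text
time_s: 1.5
tool_pos: [499.0, -216.9, 299.5]
tool_rot: [-180.0, 0.0, 77.4]
wrist_force: [-0.2, -0.0, -0.3]
opening: 0.999
{'time_s': 1.5, 'tool_pos': [499.04, -216.9, 299.48], 'tool_rot': [-179.96, 0.03, 77.35], 'wrist_force': [-0.22, -0.04, -0.34], 'moment': [-0.07, -0.04, 0.01], 'opening': 1.0}
```

View pics/w1.png

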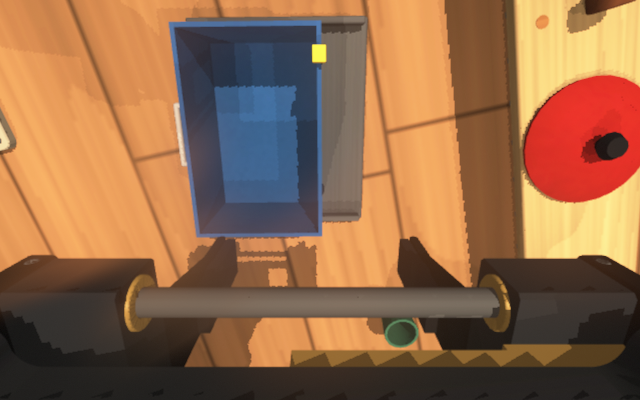

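```bash
cat >> h.py <<'E'
def wray(T,u,v,z):
    c=vision.calibration("wrist");M=T@np.array(c["T_tool_cam"])
    d=M[:3,:3]@np.array([(u-c["cx"])/c["fx"],(v-c["cy"])/c["fy"],1]);o=M[:3,3];return o+d*(z-o[2])/d[2]
E
python3 - <<'E'
from h import *
im=cv2.imread("pics/w1.png");T=np.load("w1T.npy")
hsv=cv2.cvtColor(im,cv2.COLOR_BGR2HSV)
m=((hsv[...,0]>100)&(hsv[...,0]<125)&(hsv[...,1]>120)).astype(np.uint8)
ys=[];xo=[]
for v in range(75,228,4):
    c=np.where(m[v,:345])[0]; ys.append(v);xo.append(c.max()+.5)
print(list(zip(ys,xo)))
p=np.polyfit(ys,xo,1);print(p,np.abs(np.polyval(p,ys)-xo).max())
c=np.where(m[:,318])[0];print("rows at col 318",c.min(),c.max());c=np.where(m[:245,200])[0];print(c.min(),c.max())
y=((hsv[...,0]>22)&(hsv[...,0]<35)&(hsv[...,1]>200)&(hsv[...,2]>180)).astype(np.uint8);y[:,345:]=0
ct=max(cv2.findContours(y,0,1)[0],key=cv2.contourArea);print("stop bbox",cv2.boundingRect(ct))
for z in (125,129,133):
    a=wray(T,np.polyval(p,30),30,z);b=wray(T,np.polyval(p,230),230,z);d=a-b
    yaw=np.degrees(np.arctan2(-d[0],d[1]));print(z,a,b,"yaw",yaw)
cv2.imwrite("pics/c7.png",np.hstack([cv2.resize(im[10:80,280:350],(390,390),interpolation=0),cv2.resize(im[190:250,290:350],(390,390),interpolation=0)]))
E
```

```text
Traceback (most recent call last):
ValueError: zero-size array to reduction operation maximum which has no identity
```

```bash
python3 - <<'E'
from h import *
im=cv2.imread("pics/w1.png");T=np.load("w1T.npy")
hsv=cv2.cvtColor(im,cv2.COLOR_BGR2HSV)
print(hsv[130,314:328].tolist());print(hsv[225,314:328].tolist())
cv2.imwrite("pics/c7.png",np.hstack([cv2.resize(im[10:80,280:350],(390,390),interpolation=0),cv2.resize(im[190:250,290:350],(390,390),interpolation=0)]))
E
```

```text
[[109, 100, 74], [109, 100, 74], [109, 94, 73], [107, 132, 126], [106, 138, 159], [106, 138, 159], [106, 139, 160], [108, 89, 137], [10, 7, 105], [14, 44, 111], [15, 46, 111], [15, 42, 110], [14, 43, 112], [14, 43, 113]]
[[157, 40, 82], [173, 55, 79], [173, 55, 79], [158, 38, 80], [113, 80, 131], [110, 100, 160], [110, 100, 161], [113, 62, 153], [9, 103, 212], [14, 148, 243], [14, 149, 242], [14, 149, 242], [14, 149, 242], [14, 149, 242]]
```

View pics/c7.png

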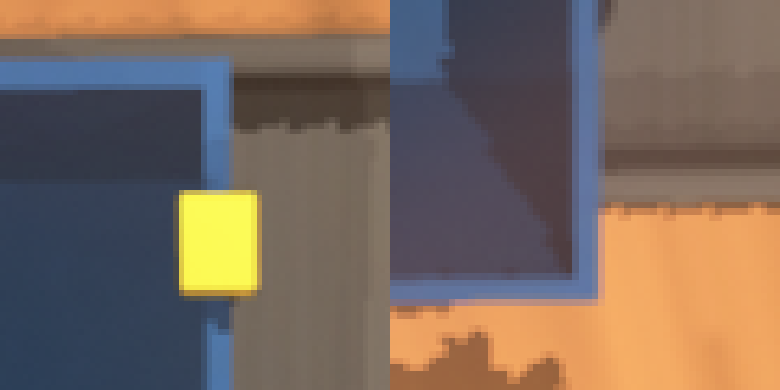

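```bash
python3 - <<'E'
from h import *
im=cv2.imread("pics/w1.png");T=np.load("w1T.npy")
hsv=cv2.cvtColor(im,cv2.COLOR_BGR2HSV)
ys=[];xo=[]
for v in range(75,228,3):
    g=im[v].astype(float);b=g[:,0]-g[:,2]   # blue minus red
    seg=b[312:332];thr=(seg[3:11].max()+seg[-5:].mean())/2
    k=np.where(seg>thr)[0].max();f=(seg[k]-thr)/(seg[k]-seg[k+1]);ys.append(v);xo.append(312+k+f)
p=np.polyfit(ys,xo,1);print(p,np.std(np.polyval(p,ys)-xo))
for z in (125,129,133):
    a=wray(T,np.polyval(p,20.4),20.4,z);b=wray(T,np.polyval(p,236),236,z);d=a-b
    yaw=np.degrees(np.arctan2(-d[0],d[1]));print(z,a[:2],b[:2],"len",np.hypot(*d[:2]),"yaw",yaw)
    s=wray(T,319.5,62.95,z+10);print("  stop face y from end",np.dot(a-s,d)/np.linalg.norm(d))
    ex=np.array([np.cos(np.radians(yaw)),np.sin(np.radians(yaw)),0]);print("  mid-lip",((a+b)/2-2*ex)[:2])
E
```

```text
[5.56520676e-03 3.20580115e+02] 0.07374096298988393
125 [534.12105315 -80.45430737] [ 491.66822252 -277.70375746] len 201.76617256333506 yaw -12.146150969100667
  stop face y from end 34.745518085569856
  mid-lip [ 510.93940969 -178.65822025]
129 [533.92665531 -81.15593935] [ 492.00408054 -275.94165084] len 199.24601796657907 yaw -12.146150969100658
  stop face y from end 34.320969202624624
  mid-lip [ 511.01013978 -178.12798293]
133 [533.73225747 -81.85757134] [ 492.33993857 -274.17954422] len 196.7258633698231 yaw -12.146150969100649
  stop face y from end 33.89642031967942
  mid-lip [ 511.08086987 -177.59774561]
```

```bash
python3 -c "
from h import *
go(480,0,290,77.3,(500,-215,300,77.5))
go(444,140,270,77.3,(480,0,290,77.3))"
```

```text
row [ 0.6852 -0.2202  0.0333] [ 0.     -0.      0.0023] rows>=4.3
row [ 0.4289 -0.2197  0.0667] [0. 0. 0.] rows>=2.9
```

```bash
python3 -m handwheel '0.685 -0.22 0.033 0 0 0; 0.685 -0.22 0.033 0 0 0; 0.685 -0.22 0.033 0 0 0; 0.685 -0.22 0.033 0 0 0; 0.685 -0.22 0.033 0 0 0';  python3 -m handwheel '0.429 -0.22 0.067 0 0 0; 0.429 -0.22 0.067 0 0 0; 0.429 -0.22 0.067 0 0 0; 0.429 -0.22 0.067 0 0 0; 0.429 -0.22 0.067 0 0 0; 0.429 -0.22 0.067 0 0 0' 0.6; python3 -c "
from h import *
s=st();im=vision.grab_frame('wrist');cv2.imwrite('pics/w2.png',im);np.save('w2T.npy',T_tool(s))"
```

```text
time_s: 2.05
tool_pos: [479.1, 4.1, 290.3]
tool_rot: [180.0, -0.0, 77.8]
wrist_force: [0.1, 0.7, -0.5]
opening: 1.004
time_s: 2.65
tool_pos: [443.9, 138.0, 269.9]
tool_rot: [180.0, 0.0, 77.4]
wrist_force: [0.5, -0.8, 0.6]
opening: 0.615
{'time_s': 2.65, 'tool_pos': [443.95, 138.0, 269.87], 'tool_rot': [179.98, 0.02, 77.35], 'wrist_force': [0.47, -0.81, 0.65], 'moment': [-0.07, -0.03, 0.02], 'opening': 0.62}
```

View pics/w2.png

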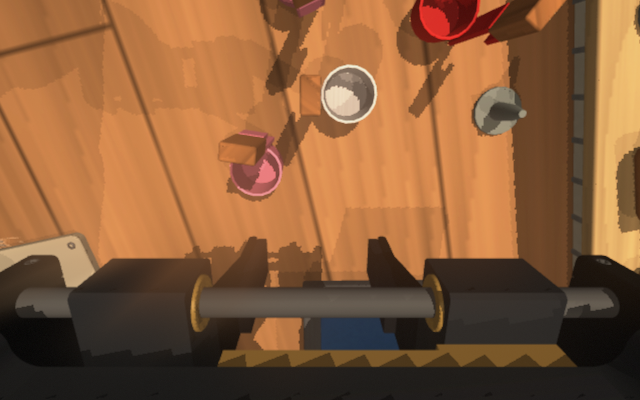

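```bash
python3 - <<'E'
from h import *
im=cv2.imread("pics/w2.png");T=np.load("w2T.npy")
cv2.imwrite("pics/c8.png",cv2.resize(im[60:130,290:380],(720,560),interpolation=0))
E
```

```text
(no output)
```

View pics/c8.png

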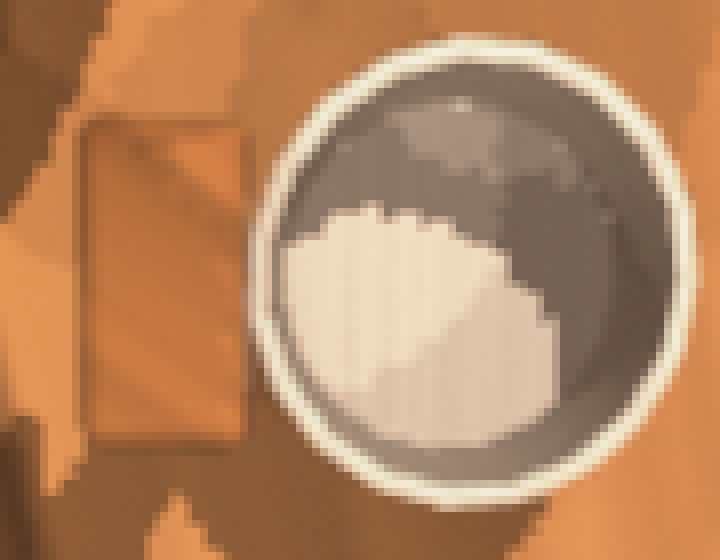

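The wrist view and crop show the silver cup (ring centred ~(349,94)) with its wooden grip at cols 300–321, rows 75–115. Of the four look‑alikes in the top view – red (218,186), pink (192,240), pink (262,272), silver (239,228) – only the silver one is aluminium.

```bash
python3 - <<'E'
from h import *
T=np.load("w2T.npy")
q=[(82,122),(244,122),(245,440),(87,440)]
P=np.array([wray(T,290+a/8-.5,60+b/8-.5,152) for a,b in q]);print(P)
print("c",P.mean(0))
for i,j in((0,1),(3,2)): d=P[j]-P[i];print("x-dir",np.degrees(np.arctan2(d[1],d[0])),np.linalg.norm(d))
for i,j in((3,0),(2,1)): d=P[j]-P[i];print("y-dir-90",np.degrees(np.arctan2(d[1],d[0]))-90,np.linalg.norm(d))
# rim
c=wray(T,290+473/8-.5,60+272/8-.5,45);print("cup",c); d=c-P.mean(0);print(np.degrees(np.arctan2(d[1],d[0])),np.hypot(*d[:2]))
for n,(u,v) in dict(p2=(235,152),p1=(305,2)).items(): print(n,wray(T,u,v,152))
E
```

```text
[[453.46532737 232.65725998 152.        ]
 [468.09020194 229.36265645 152.        ]
 [461.97303193 201.41732045 152.        ]
 [447.20895114 204.74325105 152.        ]]
c [457.68437809 217.04512198 152.        ]
x-dir -12.695323493867093 14.991376469699016
x-dir -12.695203546564054 15.134064088309792
y-dir-90 -12.632947651082688 28.606540133383387
y-dir-90 -12.347163620946233 28.60701964385178
cup [495.517739   209.02070604  45.        ]
-11.974911566617351 38.674984787833104
p2 [389.89102061 188.04143753 152.        ]
p1 [468.22973647 278.15212208 152.        ]
```

```bash
python3 -c "
from h import *
go(456.5,217,178,77.6,(444,140,270,77.3))"
```

```text
row [ 0.2595 -0.0158  0.3067] [ 0.      0.     -0.0035] rows>=2.4
```

```bash
python3 -m handwheel '0.26 -0.016 0.12 0 0 -0.0035; 0.26 -0.016 0.2 0 0 -0.0035; 0.26 -0.016 0.307 0 0 -0.0035; 0.26 -0.016 0.307 0 0 -0.0035; 0.26 -0.016 0.307 0 0 -0.0035; 0.26 -0.016 0.307 0 0 -0.0035'; python3 -c "
from h import *
s=st();im=vision.grab_frame('wrist');cv2.imwrite('pics/w3.png',im);np.save('w3T.npy',T_tool(s))"
```

```text
time_s: 3.3
tool_pos: [456.9, 216.1, 179.6]
tool_rot: [179.9, -0.0, 77.7]
wrist_force: [-1.0, 0.2, -0.3]
opening: 0.602
{'time_s': 3.3, 'tool_pos': [456.9, 216.12, 179.6], 'tool_rot': [179.87, -0.04, 77.68], 'wrist_force': [-0.96, 0.2, -0.26], 'moment': [0.0, -0.06, 0.01], 'opening': 0.6}
```

View pics/w3.png

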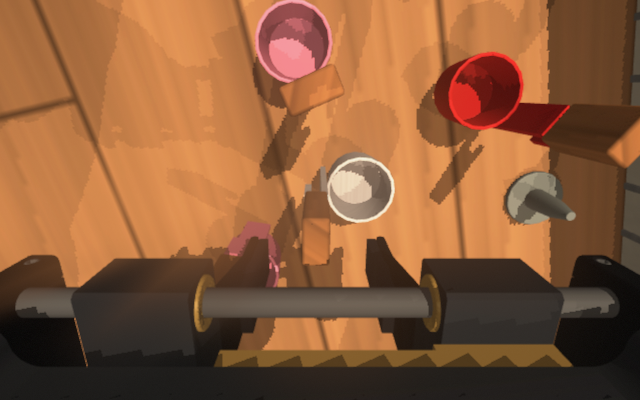

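```bash
python3 -m handwheel '0.007 0 0.06 0 0 0; 0.007 0 0.12 0 0 0; 0.007 0 0.167 0 0 0; 0.007 0 0.167 0 0 0; 0.007 0 0.167 0 0 0; 0.007 0 0.167 0 0 0'; python3 -c "
from h import *
s=st();im=vision.grab_frame('wrist');cv2.imwrite('pics/w4.png',im)"
```

```text
time_s: 3.95
tool_pos: [456.6, 219.2, 128.7]
tool_rot: [179.9, -0.0, 77.8]
wrist_force: [0.6, 0.3, 0.2]
opening: 0.6
{'time_s': 3.95, 'tool_pos': [456.61, 219.19, 128.69], 'tool_rot': [179.92, -0.04, 77.8], 'wrist_force': [0.65, 0.28, 0.23], 'moment': [-0.07, -0.09, 0.0], 'opening': 0.6}
```

View pics/w4.png

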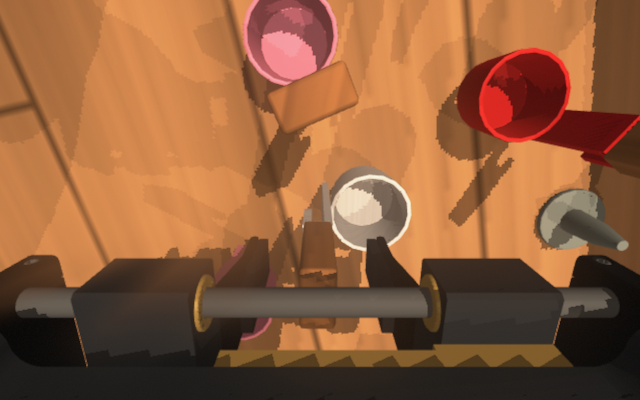

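```bash
python3 -m handwheel '0 0 0 0 0 0; 0 0 0 0 0 0; 0 0 0 0 0 0; 0 0 0 0 0 0' 0.24;python3 -m handwheel '0 0 0 0 0 0; 0 0 0 0 0 0; 0 0 0 0 0 0; 0 0 0 0 0 0; 0 0 0 0 0 0' 0; python3 -c "
from h import *
st()"
```

```text
time_s: 4.4
tool_pos: [456.0, 219.0, 127.7]
tool_rot: [180.0, 0.0, 77.8]
wrist_force: [0.5, -0.3, 0.6]
opening: 0.322
time_s: 4.9
tool_pos: [456.1, 218.9, 127.6]
tool_rot: [180.0, 0.0, 77.8]
wrist_force: [0.4, -0.2, 0.1]
opening: 0.181
{'time_s': 4.9, 'tool_pos': [456.07, 218.92, 127.63], 'tool_rot': [179.99, 0.01, 77.81], 'wrist_force': [0.38, -0.24, 0.13], 'moment': [-0.19, -0.18, 0.02], 'opening': 0.18}
```

```bash
python3 -m handwheel '0 0 -0.02 0 0 0; 0 0 -0.05 0 0 0; 0 0 -0.1 0 0 0; 0 0 -0.2 0 0 0; 0 0 -0.3 0 0 0; 0 0 -0.42 0 0 0; 0 0 -0.5 0 0 0; 0 0 -0.567 0 0 0; 0 0 -0.567 0 0 0; 0 0 -0.567 0 0 0;0 0 -0.567 0 0 0'; python3 -c "
from h import *
s=st();cv2.imwrite('pics/w5.png',vision.grab_frame('wrist'))
go(480,20,300,77.85,(456,219,297.6,77.8))
go(515,-175,300,77.85,(480,20,300,77.85))
"
```

```text
time_s: 6.0
tool_pos: [455.6, 218.7, 296.9]
tool_rot: [-179.9, 0.0, 77.8]
wrist_force: [0.2, -0.4, -1.2]
opening: 0.182
{'time_s': 6.0, 'tool_pos': [455.56, 218.73, 296.85], 'tool_rot': [-179.94, 0.05, 77.81], 'wrist_force': [0.24, -0.45, -1.23], 'moment': [-0.01, -0.05, 0.01], 'opening': 0.18}
row [-0.6314  0.2184 -0.008 ] [ 0.      0.     -0.0006] rows>=4.0
row [-0.6109  0.2509  0.    ] [0. 0. 0.] rows>=4.0
```

View pics/w5.png

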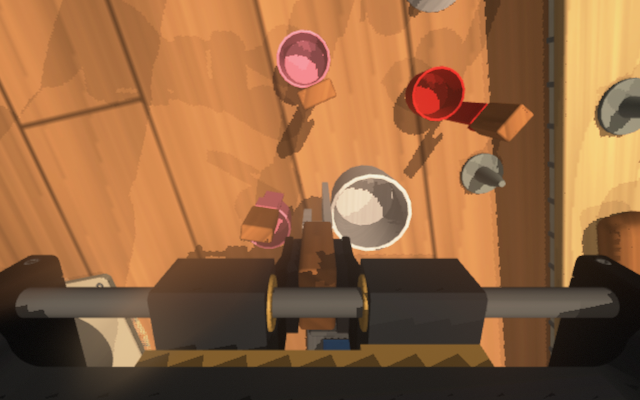

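```bash
python3 -m handwheel '-0.08 0.027 0 0 0 0; -0.2 0.07 0 0 0 0; -0.35 0.12 0 0 0 0; -0.48 0.165 0 0 0 0; -0.58 0.2 -0.008 0 0 0; -0.631 0.218 -0.008 0 0 -0.0006; -0.631 0.218 -0.008 0 0 -0.0006; -0.631 0.218 -0.008 0 0 -0.0006';python3 -m handwheel '-0.08 0.033 0 0 0 0; -0.2 0.082 0 0 0 0; -0.33 0.135 0 0 0 0; -0.45 0.185 0 0 0 0; -0.55 0.225 0 0 0 0; -0.611 0.251 0 0 0 0; -0.611 0.251 0 0 0 0; -0.611 0.251 0 0 0 0; -0.611 0.251 0 0 0 0'; python3 -c "
from h import *
s=st();np.save('w6T.npy',T_tool(s));cv2.imwrite('pics/w6.png',vision.grab_frame('wrist'))
"
```

```text
time_s: 6.85
tool_pos: [479.6, 20.8, 299.5]
tool_rot: [-179.9, -0.0, 77.9]
wrist_force: [0.5, 0.5, -1.5]
opening: 0.182
time_s: 7.75
tool_pos: [515.4, -172.6, 300.3]
tool_rot: [180.0, -0.0, 78.0]
wrist_force: [-1.0, 0.4, -1.0]
opening: 0.179
{'time_s': 7.75, 'tool_pos': [515.38, -172.65, 300.28], 'tool_rot': [179.99, -0.03, 78.03], 'wrist_force': [-1.04, 0.44, -0.97], 'moment': [0.02, 0.01, -0.03], 'opening': 0.18}
```

View pics/w6.png

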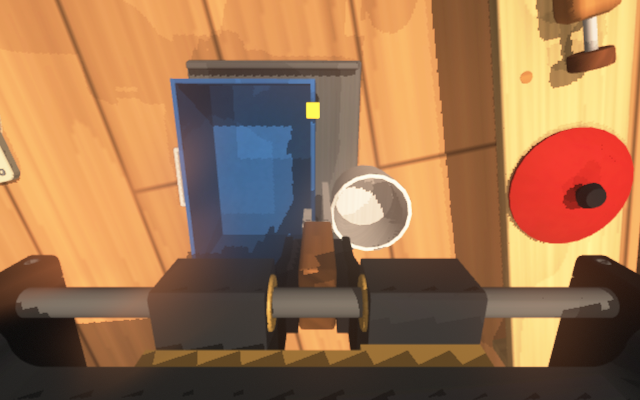

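```bash
python3 - <<'E'
from h import *
im=cv2.imread("pics/w6.png")
cv2.imwrite("pics/c9.png",cv2.resize(im[170:240,290:350],(600,600*7//6)[:2],interpolation=0)[:600])
T=np.load('w6T.npy')
ys=[];xo=[];xi=[]
for v in range(125,178,3):
    g=im[v].astype(float);b=g[:,0]-g[:,2]
    seg=b[306:324];thr=(seg.max()+seg[-3:].mean())/2
    k=np.where(seg>thr)[0].max();f=(seg[k]-thr)/(seg[k]-seg[k+1]);ys.append(v);xo.append(306+k+f)
p=np.polyfit(ys,xo,1);print(p,np.std(np.polyval(p,ys)-xo))
Ti=np.linalg.inv(T)
for z in (128,):
    for v in (83,125,180,200):
        P=wray(T,np.polyval(p,v),v,z);print(v,np.polyval(p,v),P,(Ti@np.r_[P,1])[:3])
# predicted slot features at tool: dipper origin x -> tool y offset by +38.75; z: TCP at dipper z 127.6
c=vision.calibration("wrist");M=np.linalg.inv(np.array(c["T_tool_cam"]))
def pj(t):
    q=M@np.r_[t,1];return c["fx"]*q[0]/q[2]+c["cx"],c["fy"]*q[1]/q[2]+c["cy"]
for n,dx in dict(prong_out=-47.5,prong_in=-42.5,strip_in=-35,strip_out=-30).items():
    for dy in (12,-12): print(n,dy,np.round(pj((dy,dx+39,127.6-70)),1),np.round(pj((dy,dx+39,127.6-90)),1))
E
```

```text
[-2.01628129e-03  3.14998377e+02] 0.03934821922770797
83 314.83102574617646 [533.40643162 -84.40616008 128.        ] [ 89.96567433  -0.69196743 172.33356383]
125 314.7463419317977 [ 525.54001344 -120.6344531   128.        ] [ 52.89363773  -0.87479439 172.31291539]
180 314.6354464605874 [ 514.30606625 -172.37168873  128.        ] [-4.85390339e-02 -1.13588760e+00  1.72283428e+02]
200 314.5951208346927 [ 509.92957542 -192.52734137  128.        ] [-20.6736094   -1.23760359 172.27193978]
prong_out 12 [301.9 206.7] [300.4 217.9]
prong_out -12 [302.4 240.8] [301.  254.8]
prong_in 12 [309.6 206.7] [308.9 217.9]
prong_in -12 [309.9 240.8] [309.2 254.8]
strip_in 12 [321.3 206.7] [321.7 217.9]
strip_in -12 [321.2 240.8] [321.6 254.8]
strip_out 12 [329.1 206.7] [330.2 217.8]
strip_out -12 [328.7 240.8] [329.8 254.7]
```

View pics/c9.png

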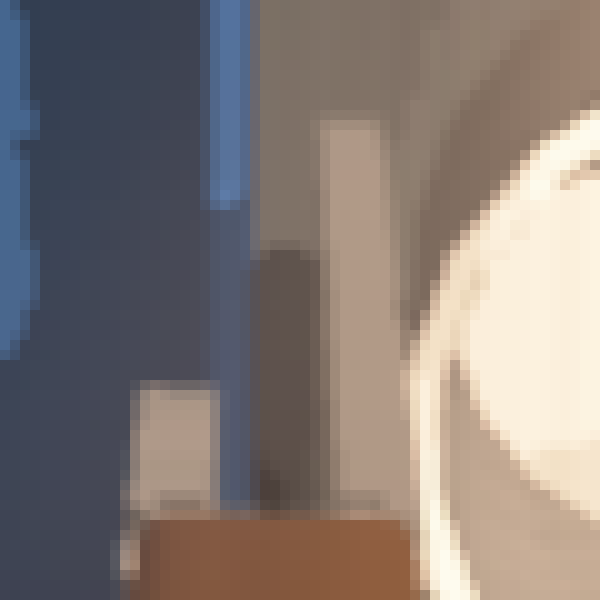

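```bash
python3 -m handwheel '-0.01 0 0.05 0 0 0; -0.01 0 0.12 0 0 0; -0.01 0 0.2 0 0 0; -0.01 0 0.26 0 0 0; -0.01 0 0.3 0 0 0; -0.01 0 0.32 0 0 0; -0.01 0 0.32 0 0 0; -0.01 0 0.32 0 0 0; -0.01 0 0.32 0 0 0; -0.01 0 0.32 0 0 0'; python3 -c "
from h import *
s=st();np.save('w7T.npy',T_tool(s));im=vision.grab_frame('wrist');cv2.imwrite('pics/w7.png',im)
cv2.imwrite('pics/c10.png',np.hstack([cv2.resize(im[160:240,280:360],(560,560),interpolation=0)]))
"
```

```text
time_s: 8.8
tool_pos: [514.8, -177.9, 204.9]
tool_rot: [179.9, 0.0, 77.9]
wrist_force: [-0.3, -0.4, -1.5]
opening: 0.18
{'time_s': 8.8, 'tool_pos': [514.75, -177.93, 204.85], 'tool_rot': [179.93, 0.02, 77.86], 'wrist_force': [-0.27, -0.35, -1.54], 'moment': [-0.04, -0.04, -0.01], 'opening': 0.18}
```

View pics/w7.png

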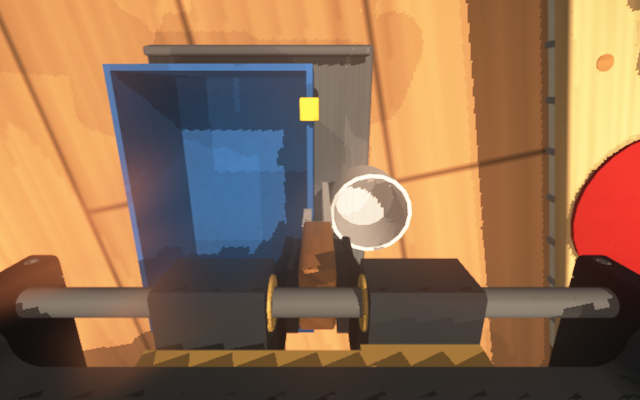

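View pics/c10.png

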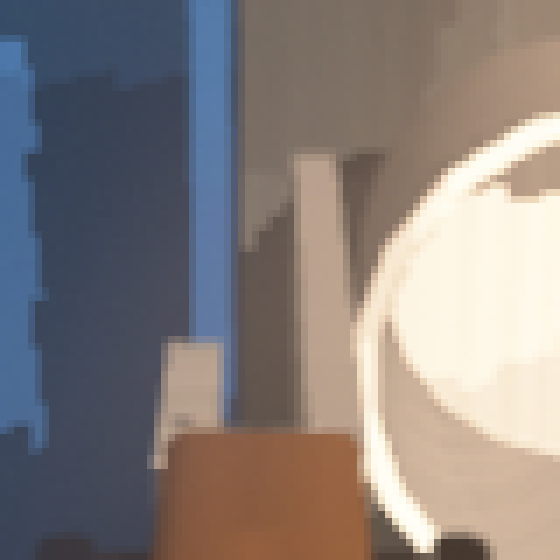

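```bash
python3 -m handwheel '0 -0.007 0 0 0 0; 0 -0.014 0 0 0 0; 0 -0.014 0 0 0 0; 0 -0.014 0 0 0 0; 0 -0.014 0 0 0 0'; python3 -c "
from h import *
s=st();np.save('w8T.npy',T_tool(s));im=vision.grab_frame('wrist');cv2.imwrite('pics/w8.png',im)
cv2.imwrite('pics/c11.png',np.hstack([cv2.resize(im[160:240,280:360],(560,560),interpolation=0)]))
"
```

```text
time_s: 9.35
tool_pos: [510.3, -177.0, 204.2]
tool_rot: [180.0, 0.0, 77.9]
wrist_force: [0.9, 0.5, -2.2]
opening: 0.177
{'time_s': 9.35, 'tool_pos': [510.32, -176.99, 204.18], 'tool_rot': [179.99, 0.01, 77.86], 'wrist_force': [0.88, 0.48, -2.24], 'moment': [-0.07, -0.02, 0.01], 'opening': 0.18}
```

View pics/c11.png

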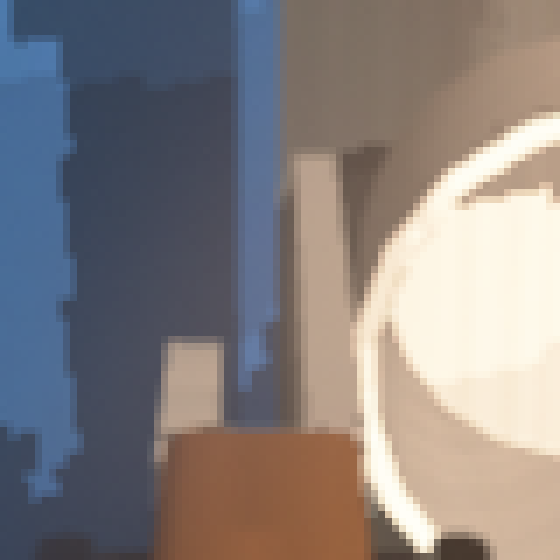

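```bash
python3 -m handwheel '0 0 0.015 0 0 0; 0 0 0.03 0 0 0; 0 0 0.045 0 0 0; 0 0 0.06 0 0 0; 0 0 0.06 0 0 0; 0 0 0.06 0 0 0'; python3 -m handwheel '0 0 0.01 0 0 0; 0 0 0.02 0 0 0; 0 0 0.03 0 0 0; 0 0 0.037 0 0 0; 0 0 0.037 0 0 0; 0 0 0.037 0 0 0'; python3 -c "
from h import *
s=st()"
```

```text
time_s: 10.0
tool_pos: [510.3, -176.9, 186.0]
tool_rot: [-180.0, -0.0, 77.9]
wrist_force: [-0.4, -0.4, -1.1]
opening: 0.179
time_s: 10.6
tool_pos: [510.3, -176.9, 175.1]
tool_rot: [180.0, 0.0, 77.9]
wrist_force: [-0.3, -0.0, -1.6]
opening: 0.177
{'time_s': 10.6, 'tool_pos': [510.32, -176.95, 175.06], 'tool_rot': [180.0, 0.0, 77.86], 'wrist_force': [-0.27, -0.05, -1.56], 'moment': [-0.03, 0.01, 0.07], 'opening': 0.18}
```

```bash
python3 -m handwheel '0 0 0.003 0 0 0; 0 0 0.006 0 0 0; 0 0 0.009 0 0 0; 0 0 0.009 0 0 0;0 0 0.009 0 0 0'; python3 -m handwheel '0 0 0.002 0 0 0; 0 0 0.004 0 0 0; 0 0 0.004 0 0 0'|grep -E "pos|force"
```

```text
time_s: 11.1
tool_pos: [510.3, -177.0, 172.4]
tool_rot: [180.0, 0.0, 77.9]
wrist_force: [0.0, -0.5, -1.7]
opening: 0.185
tool_pos: [510.3, -176.9, 171.0]
wrist_force: [-0.0, -0.1, -1.3]
```

```bash
python3 -m handwheel '0 0 0.001 0 0 0; 0 0 0.002 0 0 0; 0 0 0.002 0 0 0'|grep -E "pos|force"
```

```text
tool_pos: [510.3, -176.9, 170.5]
wrist_force: [0.3, 0.3, -2.0]
```

```bash
python3 -m handwheel '0 0 0.001 0 0 0; 0 0 0.002 0 0 0; 0 0 0.002 0 0 0'|grep -E "pos|force"
```

```text
tool_pos: [510.3, -177.0, 169.9]
wrist_force: [-0.3, -0.7, -1.9]
```

```bash
python3 -m handwheel '0 0 0.001 0 0 0; 0 0 0.002 0 0 0; 0 0 0.002 0 0 0'|grep -E "pos|force"
```

```text
tool_pos: [510.3, -176.9, 169.3]
wrist_force: [0.3, -0.1, -2.3]
```

```bash
python3 -m handwheel '0 0 0.001 0 0 0; 0 0 0.002 0 0 0; 0 0 0.002 0 0 0'|grep -E "pos|force"
```

```text
tool_pos: [510.3, -176.9, 168.7]
wrist_force: [0.1, -0.3, -2.1]
```

```bash
python3 -m handwheel '0 0 0.001 0 0 0; 0 0 0.002 0 0 0; 0 0 0.002 0 0 0'|grep -E "pos|force"
```

```text
tool_pos: [510.3, -176.9, 168.1]
wrist_force: [-0.1, -0.1, -1.8]
```

```bash
python3 -m handwheel '0 0 0.001 0 0 0; 0 0 0.002 0 0 0; 0 0 0.002 0 0 0'|grep -E "pos|force"
```

```text
tool_pos: [510.3, -176.9, 167.5]
wrist_force: [-0.1, -0.7, -2.4]
```

```bash
python3 -m handwheel '0 0 0.001 0 0 0; 0 0 0.002 0 0 0; 0 0 0.002 0 0 0'|grep -E "pos|force"
```

```text
tool_pos: [510.3, -176.9, 166.9]
wrist_force: [0.3, -0.5, -1.4]
```

```bash
python3 -m handwheel '0 0 0.001 0 0 0; 0 0 0.002 0 0 0; 0 0 0.002 0 0 0'|grep -E "pos|force"
```

```text
tool_pos: [510.3, -176.9, 166.3]
wrist_force: [0.1, -0.2, -1.6]
```

```bash
python3 -m handwheel '0 0 0.001 0 0 0; 0 0 0.001 0 0 0; 0 0 0.001 0 0 0'|grep -E "pos|force"
```

```text
tool_pos: [510.3, -176.9, 166.0]
wrist_force: [-0.2, -0.3, -1.8]
```

```bash
python3 -m handwheel '0 0 0.001 0 0 0; 0 0 0.0015 0 0 0; 0 0 0.0015 0 0 0'|grep -E "pos|force"
```

```text
tool_pos: [510.3, -177.0, 165.6]
wrist_force: [-0.3, 0.4, -3.1]
```

```bash
python3 -m handwheel '0 0 0.001 0 0 0; 0 0 0.0015 0 0 0; 0 0 0.0015 0 0 0'|grep -E "pos|force"
```

```text
tool_pos: [510.3, -177.0, 165.2]
wrist_force: [1.1, -0.3, -0.2]
```

```bash
python3 -m handwheel '0 0 0.001 0 0 0; 0 0 0.0015 0 0 0; 0 0 0.0015 0 0 0'|grep -E "pos|force"
```

```text
tool_pos: [510.5, -177.0, 165.1]
wrist_force: [-1.4, 1.1, 4.5]
```

```bash
python3 -m handwheel '0 0 -0.0003 0 0 0; 0 0 -0.0003 0 0 0; 0 0 -0.0003 0 0 0'|grep -E "pos|force"; python3 -c "
from h import *
s=st();np.save('w9T.npy',T_tool(s));im=vision.grab_frame('wrist');cv2.imwrite('pics/w9.png',im)
cv2.imwrite('pics/c12.png',np.hstack([cv2.resize(im[80:240,260:360],(375,600),interpolation=0)]))
cv2.imwrite('pics/s9.png',cv2.resize(vision.grab_frame('scene')[100:250,220:400],(720,600),interpolation=2))
st()
"
```

```text
tool_pos: [510.5, -177.0, 165.0]
wrist_force: [-1.1, 0.1, 5.7]
{'time_s': 15.3, 'tool_pos': [510.48, -176.96, 165.04], 'tool_rot': [179.97, 0.01, 77.87], 'wrist_force': [-1.07, 0.13, 5.66], 'moment': [0.04, 0.32, -0.02], 'opening': 0.18}
{'time_s': 15.4, 'tool_pos': [510.5, -176.97, 165.09], 'tool_rot': [179.97, 0.01, 77.86], 'wrist_force': [-0.67, 0.39, 5.77], 'moment': [-0.01, 0.28, 0.08], 'opening': 0.18}
```

View pics/c12.png

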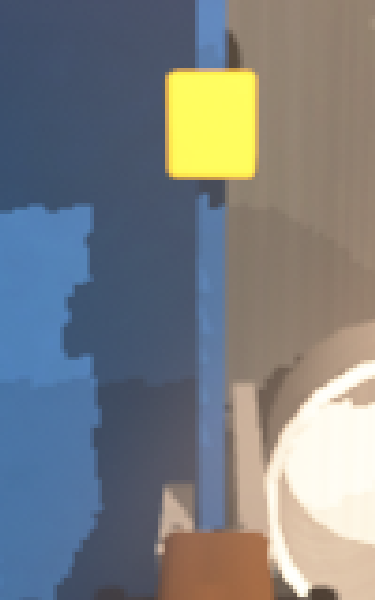

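View pics/s9.png

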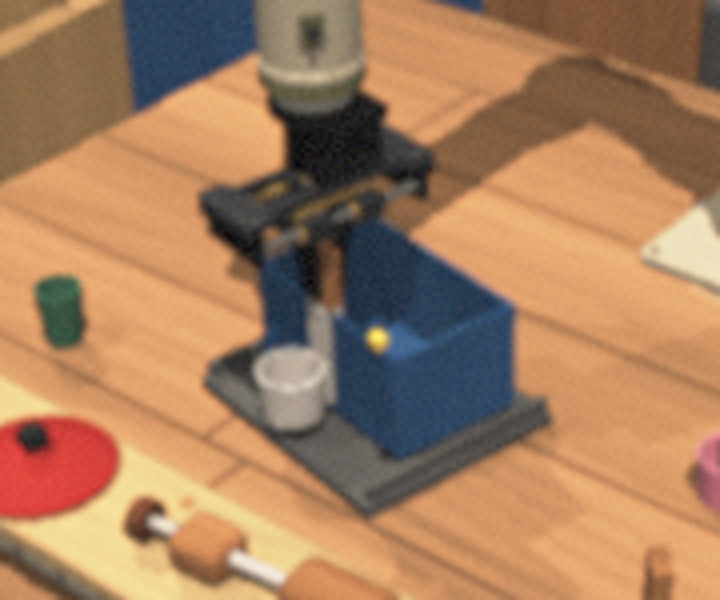

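```bash
python3 -m handwheel '0 0 -0.0008 0 0 0; 0 0 -0.0008 0 0 0; 0.004 0 -0.0008 0 0 0; 0.008 0 -0.0008 0 0 0; 0.014 0 -0.0008 0 0 0; 0.02 0 -0.0008 0 0 0; 0.02 0 -0.0008 0 0 0'|grep -E "pos|force|rot"
```

```text
tool_pos: [511.7, -170.9, 165.1]
tool_rot: [180.0, 0.0, 77.9]
wrist_force: [-0.6, -3.7, 4.5]
```

```bash
python3 -m handwheel '0 0 -0.0008 0 0 0; 0.005 0 -0.0008 0 0 0; 0.012 0 -0.0008 0 0 0; 0.02 0 -0.0008 0 0 0; 0.03 0 -0.0008 0 0 0; 0.04 0 -0.0008 0 0 0; 0.04 0 -0.0008 0 0 0'|grep -E "pos|force|rot"
```

```text
tool_pos: [514.2, -158.4, 165.2]
tool_rot: [-180.0, -0.0, 77.9]
wrist_force: [0.2, -0.9, 1.8]
```

```bash
python3 -m handwheel '0.005 0 0 0 0 0; 0.015 0 0 0 0 0; 0.025 0 0 0 0 0; 0.037 0 0 0 0 0; 0.05 0 0 0 0 0; 0.05 0 0 0 0 0'|grep -E "pos|force|rot"
```

```text
tool_pos: [517.4, -143.6, 165.2]
tool_rot: [180.0, -0.0, 77.9]
wrist_force: [-0.7, 0.8, 1.3]
```

```bash
python3 -m handwheel '0.005 0 0 0 0 0; 0.015 0 0 0 0 0; 0.025 0 0 0 0 0; 0.033 0 0 0 0 0; 0.033 0 0 0 0 0'|grep -E "pos|force|rot"; python3 -c "
from h import *
s=st();np.save('w10T.npy',T_tool(s));im=vision.grab_frame('wrist');cv2.imwrite('pics/w10.png',im)
cv2.imwrite('pics/c13.png',np.hstack([cv2.resize(im[140:240,260:360],(600,600),interpolation=0)]))"
```

```text
tool_pos: [519.4, -134.3, 165.2]
tool_rot: [-180.0, -0.0, 77.9]
wrist_force: [-0.5, 1.1, 0.2]
{'time_s': 17.9, 'tool_pos': [519.42, -134.26, 165.23], 'tool_rot': [-180.0, -0.02, 77.9], 'wrist_force': [-0.47, 1.14, 0.16], 'moment': [0.19, -0.06, 0.02], 'opening': 0.18}
```

View pics/c13.png

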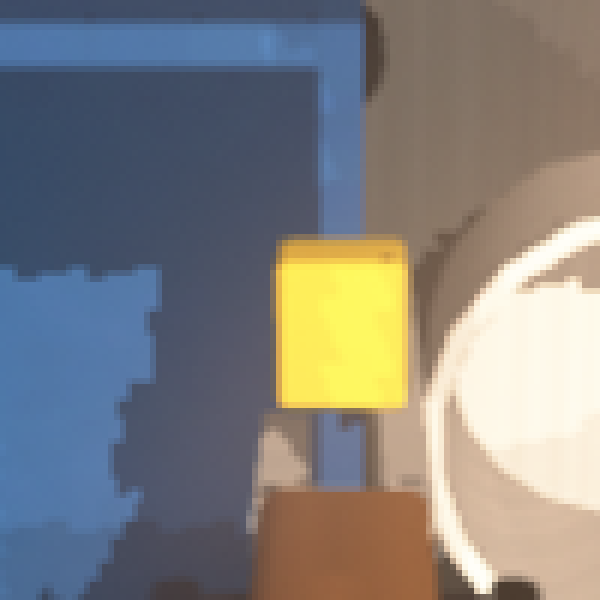

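```bash
python3 -m handwheel '0.004 0 0 0 0 0; 0.01 0 0 0 0 0; 0.016 0 0 0 0 0; 0.018 0 0 0 0 0; 0.018 0 0 0 0 0'|grep -E "pos|force"
```

```text
tool_pos: [520.5, -129.5, 165.2]
wrist_force: [1.2, 0.5, -0.6]
```

```bash
python3 -m handwheel '0.001 0 0 0 0 0; 0.002 0 0 0 0 0; 0.003 0 0 0 0 0; 0.003 0 0 0 0 0'|grep -E "pos|force"
```

```text
tool_pos: [520.6, -128.8, 165.3]
wrist_force: [0.5, -1.1, -0.8]
```

```bash
python3 -m handwheel '0.001 0 0 0 0 0; 0.002 0 0 0 0 0; 0.003 0 0 0 0 0; 0.003 0 0 0 0 0'|grep -E "pos|force"
```

```text
tool_pos: [520.9, -127.9, 165.3]
wrist_force: [-0.3, -0.5, -1.4]
```

```bash
python3 -m handwheel '0.001 0 0.0005 0 0 0; 0.002 0 0.0008 0 0 0; 0.003 0 0.0008 0 0 0; 0.003 0 0.0008 0 0 0'|grep -E "pos|force"
```

```text
tool_pos: [521.1, -127.2, 165.2]
wrist_force: [-1.0, -1.9, 1.1]
```

```bash
python3 -m handwheel '0.001 0 0 0 0 0; 0.002 0 0 0 0 0; 0.003 0 0 0 0 0; 0.003 0 0 0 0 0'|grep -E "pos|force"
```

```text
tool_pos: [521.3, -126.2, 165.1]
wrist_force: [-1.0, -1.8, 1.4]
```

```bash
python3 -m handwheel '0.001 0 0 0 0 0; 0.002 0 0 0 0 0; 0.003 0 0 0 0 0; 0.003 0 0 0 0 0'|grep -E "pos|force"
```

```text
tool_pos: [521.4, -125.8, 165.1]
wrist_force: [-1.0, -4.3, 2.7]
```

```bash
python3 -m handwheel '0.001 0 0 0 0 0; 0.002 0 0 0 0 0; 0.002 0 0 0 0 0'|grep -E "pos|force"
```

```text
tool_pos: [521.4, -125.6, 165.0]
wrist_force: [-1.9, -6.3, 2.4]
```

```bash
python3 -m handwheel '0.001 0 0 0 0 0; 0.002 0 0 0 0 0; 0.002 0 0 0 0 0'|grep -E "pos|force"
```

```text
tool_pos: [521.4, -125.5, 165.1]
wrist_force: [-1.8, -7.0, 3.0]
```

```bash
python3 -m handwheel '-0.001 0 0 0 0 0; -0.001 0 0 0 0 0'|grep -E "pos|force"; python3 -c "
from h import *
s=st();im=vision.grab_frame('wrist');cv2.imwrite('pics/w11.png',im)
cv2.imwrite('pics/c14.png',np.hstack([cv2.resize(im[140:240,260:360],(600,600),interpolation=0)]))"
```

```text
tool_pos: [521.4, -125.5, 165.0]
wrist_force: [-1.0, -7.0, 1.2]
{'time_s': 21.25, 'tool_pos': [521.39, -125.55, 165.03], 'tool_rot': [180.0, 0.07, 77.81], 'wrist_force': [-1.01, -7.0, 1.17], 'moment': [-1.68, 0.25, 0.02], 'opening': 0.18}
```

View pics/c14.png

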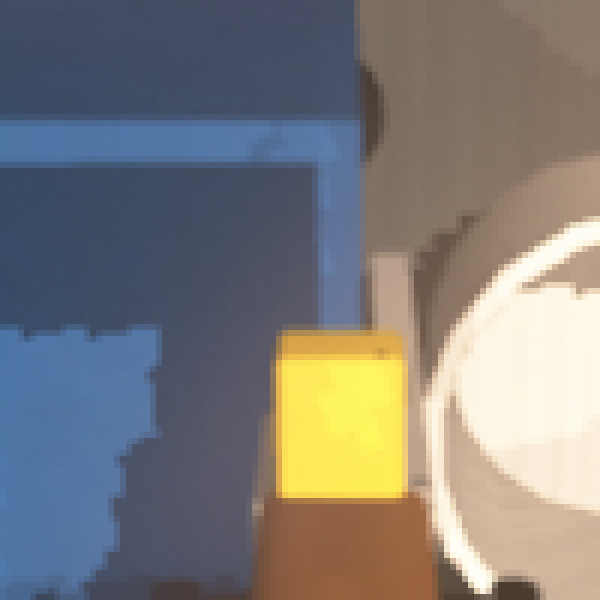

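```bash
python3 -m handwheel '-0.002 0 0 0 0 0; -0.002 0 0 0 0 0;-0.002 0 0 0 0 0'|grep -E "pos|force"
```

```text
tool_pos: [521.4, -125.6, 165.1]
wrist_force: [-1.1, -6.0, 1.0]
```

```bash
python3 -m handwheel '-0.002 0 0 0 0 0; -0.003 0 0 0 0 0;-0.003 0 0 0 0 0'|grep -E "pos|force"; python3 -c "
from h import *
s=st();im=vision.grab_frame('scene');cv2.imwrite('pics/s12.png',cv2.resize(im[130:230,260:360],(600,600),interpolation=2))"
```

```text
tool_pos: [521.4, -125.8, 165.1]
wrist_force: [0.2, -3.4, 2.1]
{'time_s': 21.9, 'tool_pos': [521.36, -125.81, 165.08], 'tool_rot': [179.99, -0.01, 77.87], 'wrist_force': [0.17, -3.35, 2.07], 'moment': [-0.94, 0.01, -0.03], 'opening': 0.18}
```

View pics/s12.png

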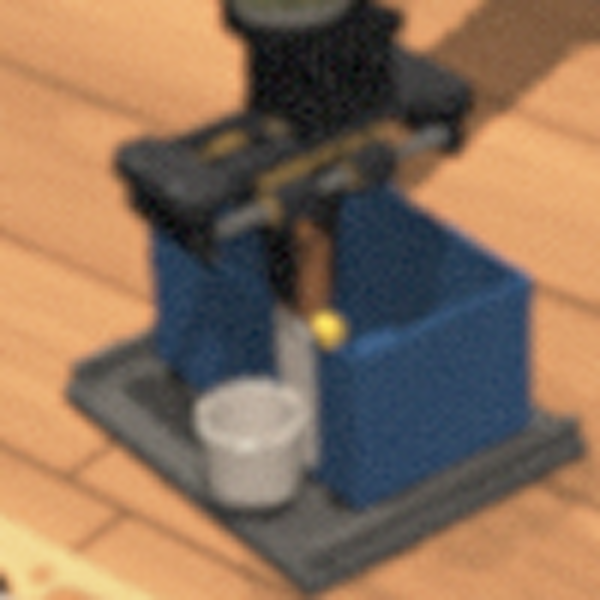

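```bash
python3 -m handwheel '-0.0007 0 0 0 0 0; -0.0013 0 0 0 0 0;-0.0013 0 0 0 0 0'|grep -E "pos|force"
```

```text
tool_pos: [521.4, -125.9, 165.1]
wrist_force: [-0.7, -2.0, 2.2]
```

```bash
python3 -m handwheel '0 0 0 0 0 0; 0 0 0 0 0 0; 0 0 0 0 0 0; 0 0 0 0 0 0' 0.23|grep -E "pos|force|open"; python3 -m handwheel '0 0 0 0 0 0; 0 0 0 0 0 0; 0 0 0 0 0 0; 0 0 0 0 0 0' 0.5|grep -E "pos|force|open"; python3 -c "
from h import *
s=st();im=vision.grab_frame('wrist');cv2.imwrite('pics/w13.png',im)"
```

```text
tool_pos: [521.0, -126.0, 164.8]
wrist_force: [0.0, 0.4, 0.4]
opening: 0.23
tool_pos: [521.2, -126.3, 165.0]
wrist_force: [0.1, -0.1, 0.7]
opening: 0.47
{'time_s': 23.05, 'tool_pos': [521.21, -126.29, 165.04], 'tool_rot': [180.0, 0.0, 77.86], 'wrist_force': [0.05, -0.08, 0.74], 'moment': [-0.01, -0.09, -0.02], 'opening': 0.47}
```

View pics/w13.png

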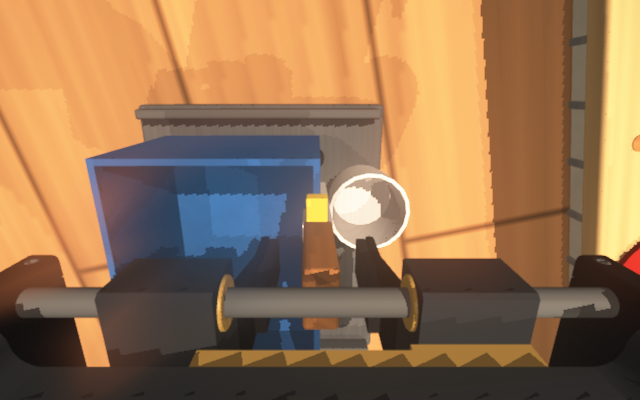

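```bash
python3 -m handwheel '0 0 -0.02 0 0 0; 0 0 -0.05 0 0 0; 0 0 -0.1 0 0 0; 0 0 -0.17 0 0 0; 0 0 -0.25 0 0 0; 0 0 -0.35 0 0 0; 0 0 -0.4 0 0 0; 0 0 -0.4 0 0 0; 0 0 -0.4 0 0 0; 0 0 -0.4 0 0 0'|grep -E "pos|force|open"; python3 -c "
from h import *
s=st();im=vision.grab_frame('wrist');cv2.imwrite('pics/w14.png',im);np.save('w14T.npy',T_tool(s))
cv2.imwrite('pics/c15.png',np.hstack([cv2.resize(im[100:280,240:420],(600,600),interpolation=0)]))
im=vision.grab_frame('scene');cv2.imwrite('pics/s14.png',cv2.resize(im[130:230,260:360],(600,600),interpolation=2))"
```

```text
tool_pos: [520.6, -126.3, 283.7]
wrist_force: [0.6, 0.7, 0.2]
opening: 0.502
{'time_s': 24.1, 'tool_pos': [520.63, -126.25, 283.72], 'tool_rot': [-179.89, -0.0, 77.86], 'wrist_force': [0.64, 0.73, 0.16], 'moment': [-0.05, -0.06, 0.0], 'opening': 0.5}
```

View pics/c15.png

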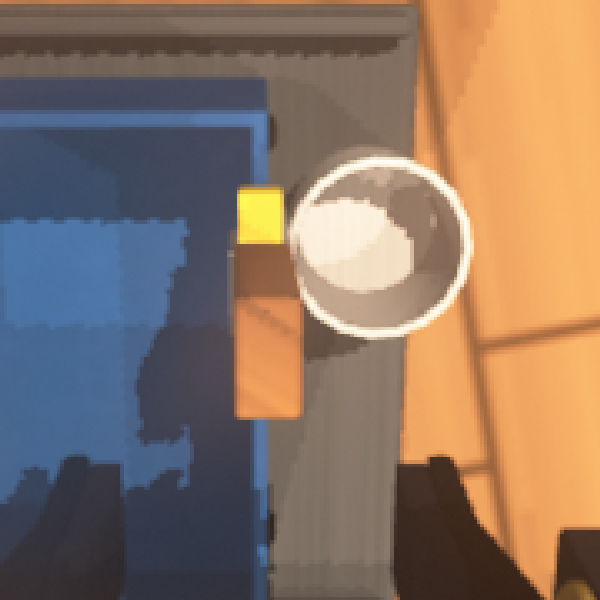

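View pics/s14.png

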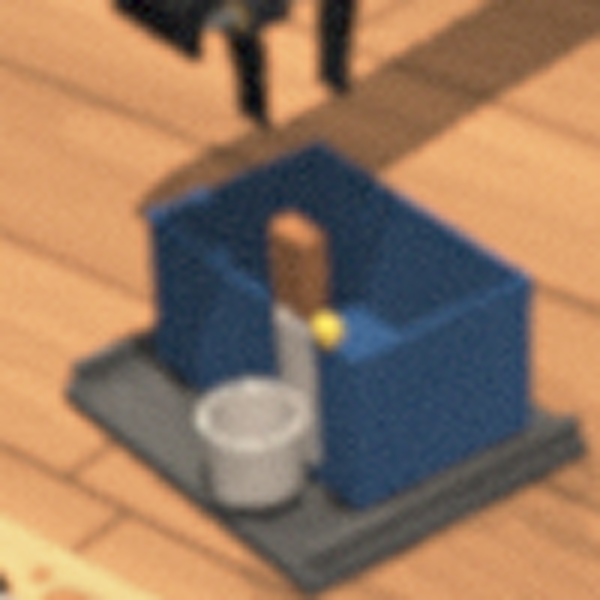

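```bash
python3 - <<'E'
from h import *
T=np.load('w14T.npy');a=np.radians(-12.15);ex=np.array([np.cos(a),np.sin(a),0]);ey=np.array([-np.sin(a),np.cos(a),0]);L=np.array([511,-178.2,128])
k=180/600
def f(n,x,y,z):
    p=wray(T,240+x*k-.5,100+y*k-.5,z)-L;print(n,"x %.1f y %.1f"%(p@ex,p@ey))
f("stop far top",260,188,137.7);f("stop near top",260,244,137.7)
f("grip top +y",268,297,189.7);f("grip top -y",268,418,189.7)
f("grip bottom +y",265,244,133.7)
f("cup rim centre",381,247,82.7);f("tub corner",267,110,127.7)
st()
E
```

```text
stop far top x -0.2 y 81.5
stop near top x -0.2 y 66.3
grip top +y x 1.7 y 66.5
grip top -y x 1.7 y 37.3
grip bottom +y x 1.2 y 65.4
cup rim centre x 38.4 y 52.3
tub corner x 1.7 y 100.7
{'time_s': 24.2, 'tool_pos': [520.72, -126.23, 283.86], 'tool_rot': [-179.89, -0.01, 77.87], 'wrist_force': [-1.04, 0.81, -0.19], 'moment': [-0.03, -0.1, -0.0], 'opening': 0.5}
```

```bash
python3 - <<'E'
from h import *
im=vision.grab_frame('top');cv2.imwrite('pics/t15.png',im)
E
```

```text
(no output)
```

View pics/t15.png

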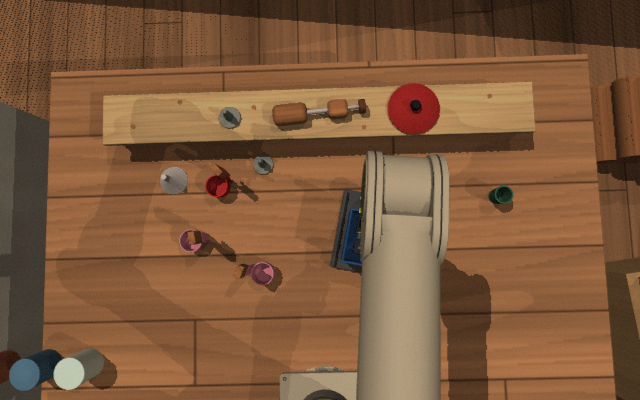

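The top view shows every bystander and look-alike still at its starting pixels: funnel (174,180), red dipper (218,186), pink dippers (192,240) and (262,272), egg cup (501,196). The arm is clear above the tub.

```bash
python3 -c "
from rig import r
print(r.sign_off())"
```

```text
the job is handed in; nothing more can be done
None
```

I hung the aluminium dipper on the far lip of the blue tub, slid it along to the yellow stop and handed the job in at about 24 s of the 58 s. It is upright with its cup outside the tub.

- **Hanging:** I gripped it across the thickness of the wooden grip and lowered it in small steps near the middle of the lip. The hook met the lip at about 127.6 mm above the table, with a load of about 7.5 N at most.
- **Sliding:** I eased the load and slid it about 52 mm until it stalled against the stop. The side force peaked at about 7 N; I backed it off to about 2 N before letting go. No reading passed the 15 N limit.
- **Last checks:** After I let go, the wrist force read near zero. The pictures showed the dipper upright with no visible gap to the stop, and the bystanders in their original places.
- **One disagreement:** I measured the middle of the hook at about y = 52 mm, not the 54 mm you gave. The calibration is only good to about 2 mm. It could also be the 30 mm wide grip touching the 10 mm high stop before the 24 mm hook does.

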